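# Turn the finishing turntable to the green post and set its brake

### The job

With a closed gripper's fingertip, gently push the arms of the finishing turntable round until its red arm points straight at the green post, then push the orange-tipped brake lever over to its far stop, and move clear. Pinch and lift nothing; the freshly oiled bowl rides round on the middle of the turntable and must not be touched, and the oil bottle, the wooden handle and the brass centre stay where they are.

Things in the scene. Friction and masses are not known exactly. Their poses are not given: they have to be found in the camera images.
- stand: The turntable's fixed foot: plywood disc 350 mm across, 15 mm thick, with a blue pedestal. Origin on its underside centre, at table height, on the turntable's upright axis. Placed anywhere, turned by some angle. Two posts stand near its rim on its x > 0 side, the lever near its rim on its -y side.
- wheel (a joint): Turning angle (rad) of the four-armed turntable about the stand's upright axis, counter-clockwise from above; 0: red arm along the stand's x axis; free from -2.8 to 2.8. It needs about 0.65 to 1.7 rad one way or the other. It turns stiffly (0.12 N m, 1.3 N at 90 mm from the axis), has no spring and stays where it is left. Any arm may be pushed.
- red_tip (a point): Centre of the red ball at the end of the red arm, 118 mm from the turntable's axis, 70 mm above the table. Its x axis points outwards along the red arm, z up; it turns with the turntable.
- green_post: Green upright post, 18 mm across, fixed on the stand's board about 155 mm from the turntable's axis, about 69 degrees to one side or the other of the stand's x axis; origin at its foot centre, 15 mm above the table, top 75 mm above the table. The red arm shall point at it.
- yellow_post: Yellow post of the same size and height on the other side: not wanted. Origin at its foot centre.
- lever (a joint): Brake lever's angle (rad) about the upright axis at lever_pivot, growing clockwise seen from above: 0 released (points 70 degrees clockwise from the stand's x axis), stop at 1.1 (brake on). Starts at 0 to 0.25. Turns stiffly (0.08 N m, 1.5 N at 52 mm), stays where left. It does not keep the turntable from being knocked out of place.
- lever_pivot (a point): Fixed point on the lever's upright pivot axis, 50 mm above the table at the lever's mid height; 30 mm to -x and 145 mm to -y of the stand's axis in the stand's frame. The pivot boss is 34 mm across, top 58 mm above the table.
- lever_tip (a point): Centre of the orange ball (22 mm across) at the lever's end, 70 mm from the pivot, 50 mm above the table. The lever is a level steel rod 13 mm thick; below it, more than 30 mm outside the pivot, is only the table.
- bowl: Small turned wooden bowl, loose, 80 mm across the rim and 42 mm high, standing on the middle of the platter; origin on its underside centre, 80 mm above the table; rim 122 mm above the table. Not to be touched.
- oil: Amber oil bottle, 52 mm across, 120 mm high, loose, standing on the table beside the stand's +y side; origin underside centre. Leave alone.
- handle: Dark turned wooden tool handle, 38 mm across, 100 mm high, standing loose on the table beyond the stand's +x side; origin underside centre. Leave alone.
- centre: Brass lathe centre, a cone-topped plug 28 mm across, 30 mm high, standing loose on the stand's board near its -x rim; origin underside centre, 15 mm above the table; the turntable's arms pass above and inside it. Leave alone.
- hub (a point): Point on the turntable's axis, 70 mm above the table, where the centre lines of its four level arms meet. The steel arms, 14 mm thick and 90 degrees apart, end in balls 24 mm across centred 118 mm from the axis: one has a red sleeve and ball, three are bare with black balls. On top is a plywood platter, 96 mm across, top 80 mm above the table.

How it is judged (in metres and radians):
On the way, in this order (a step that is already met when the one before it is completed fails the run):
1. the red arm points at the green post, the brake still off (y of green_post in the frame of red_tip between -0.015 and 0.015 m and x of green_post in the frame of red_tip above 0 m and value of joint lever below 0.6 rad), for 0.3 s.
2. the brake lever is over at its stop (value of joint lever above 1 rad), for 0.2 s.
At the end, for the whole second after the job is handed in: Green post within 15 mm either side of the red arm's line, beyond its ball, turntable at rest; lever at 1.0 rad or more; bowl upright on the platter within 12 mm of its middle; bottle, handle and brass centre within 15 mm of their starts (y of green_post in the frame of red_tip between -0.015 and 0.015 m and x of green_post in the frame of red_tip above 0 m and value of joint lever above 1 rad and velocity of joint wheel between -0.05 and 0.05 rad/s and horizontal distance between bowl and stand below 0.012 m and angle between bowl's own z axis and vertical below 0.1 rad and height (world z) of bowl between 0.075 and 0.086 m and linear speed of bowl below 0.02 m/s and distance of each of oil, handle, centre from where it was at the start of the episode below 0.015 m); the robot touches nothing.
It fails at once if the bowl is touched by the robot (contact force between any of the fingers, the arm and bowl above 0.3 N).
It fails at once if the bowl is lifted or carried off (height (world z) of bowl above 0.09 m or horizontal distance between bowl and stand above 0.02 m).
It fails at once if the turntable or its lever is pinched or pushed roughly (over 25 N) (contact force between the fingers and stand above 25 N).
It fails at once if the bottle, the handle or the brass centre is moved or lifted by more than 15 mm (distance of any of oil, handle, centre from where it was at the start of the episode above 0.015 m).
It also fails if it takes over 58 s, if anything falls off the work surface, if the arm or the gripper's body presses on something with over 40 N, if the wrist force passes 120 N, or if a joint passes its speed limit or range.

### The arm

A 6-joint arm with a two-finger parallel gripper is mounted at the origin on the work surface. World frame = base frame: x ahead of the robot, y to its left, z up, the work surface at z = 0. Lengths are in m, angles in degrees, forces in N, time in s.
With the tool pointing down it reaches from about 0.25 to 0.725 m from the base axis. Payload 9.7 kg.
Tool frame: the origin (TCP) lies on the centre line of the jaws, within the pads' length; the fingertips stand 14 mm ahead of it and the grasp point (between the pads) lies 5 mm behind it; z points along the fingers, y is the line along which they close (so a half turn about z gives the same grasp; the last joint's range is limited). The gripper opens to 85 mm and grips with 20 to 120 N. Pads are 22 mm wide; open, the fingers measure 114 mm over their backs; the gripper's body (76 mm by 85 mm) begins 54 mm behind the grasp point. The pads swing forward as they close: fully open they stand 13 mm farther back than shut.
Start: joints at [72.078, 4.979, 10.078, 95.1, 0, 90], TCP at [0.169, 0.523, 0.245] pointing down, gripper open.
Joint ranges: [-179.16, 179.16], [-48.56, 103.87], [-65.8, 70.77], [-126.05, 130.52], [-82.76, 87.17], [-180, 180]. Speed limits (degrees/s): [127.2, 127.2, 147.25, 180, 180, 180].

### API

Orientations are given as [roll, pitch, yaw] about the fixed x, y, z axes, in that order (R = Rz(yaw) Ry(pitch) Rx(roll)).
In Python, from workcell import bot, camera, get_calibration, ticket gives the robot as it stands. The module is installed in compiled form; this text tells all that it offers.
- The arm moves only by the tool send_rows, never from a script. Its arguments are lists of equal length, an entry for each row: "linear": the shift along the tool's x, y, z in m, a list of three; "twist": the turn, a rotation vector about the tool's x, y, z in units of 10 degrees (1.0 is 10 degrees), a list of three; "gripper": the opening in per cent of the stroke, from 0 (shut) to 100 (fully open). In form: {"linear": [[x, y, z], ...], "twist": [[wx, wy, wz], ...], "gripper": [gripper, ...]}. A call has 1 to 8 rows; each row shifts and turns the commanded pose from where the row before left it, along the tool's axes as they then stand; what a row does not reach is not made up. A row lasts 1/8 s, in which the tool goes at most 62.5 mm and 10.7 degrees, less where a joint would pass 70% of its speed; a pose out of reach is approached as far as the arm can. A call with a gripper value outside its range is refused whole. The fingers move at their own pace and stop on an object; "grip_force" is the grip in N (left out, the last holds). Time passes only in rows, so rows that do not move let the fingers close. It gives the time, the measured TCP pose, the force, the opening and the grip force at its end, in the units of the state.
- bot.get_obs(): the state, without advancing time (a new reading comes with each control period).
- camera(name): name is "scene" or "top" or "wrist"; returns the picture (420x560x3 uint8, red, green, blue); there is no depth.
- get_calibration(name): a dict with "fx", "fy", "cx", "cy" (pixels), "origin" and "orientation" of the camera in the world; the wrist camera has in their place "hand_eye" (4x4, takes a point from camera to tool coordinates, whose origin is the TCP and whose axes are the flange's). Camera axes: x right, y down, z forward; pixel columns grow to the right and rows downward; lengths in m; the calibration is good to about 2 mm. A picture is of the moment at which its call begins: read the wrist's pose just before it. get_calibration takes no time and is no camera call.
- ticket.job_done(): hands the job in; it is judged then, once.
The state is a dict: "time": time; "q": joint angles; "qd": joint speeds; "joint_efforts": joint torques, N m; "ee_pos": TCP position; "tcp_rot": TCP orientation; "wrist_force": force on the tool from outside, world axes, zero at the start; "torque": the same for the moment, N m; "opening": finger opening in m; "grasp_force": force on a finger pad.
Only numpy, scipy, OpenCV 4.12 (cv2) and the standard library are available. Lean on these libraries where they do the work, as an engineer would, in place of code of your own. Each camera call takes 0.05 s, during which the arm holds its last target. There are 200 camera calls.

## Working session

There is one attempt and no reset: what is moved stays moved. The work goes in short steps, Python scripts to look and compute and a tool call to move; the robot and the scene stay as the last step left them, time stands still between calls to the robot, and variables do not carry over. Pictures are saved under pics/ and viewed, at most 10 in all, crops included, and the job is handed in when it is done.

Besides the shell and the picture viewer there is one more tool, called after ">>>" as a command line: name --argument value ..., lists and objects as JSON in quotes. send_rows: Moves the arm, as the interface text tells. Its arguments: {"type":"object","properties":{"linear":{"type":"array"},"twist":{"type":"array"},"gripper":{"type":"array"},"grip_force":{"type":"number"}},"required":["linear","twist","gripper"]}

```bash
mkdir -p pics
python3 - <<'E'
from workcell import bot,camera,get_calibration
import cv2
for n in("top","scene"):
    cv2.imwrite(f"pics/{n}0.png",camera(n)[:,:,::-1]); print(n,get_calibration(n))
o=bot.get_obs();print(o["time"],o["ee_pos"],o["tcp_rot"],o["opening"])
E
```

```text
top {'fx': 442.42426285346966, 'fy': 442.42426285346966, 'cx': 286.1171622871188, 'cy': 210.12373387830664, 'origin': array([0.55610705, 0.05238621, 0.94638778]), 'orientation': array([-178.34321868,   -0.38663371,  -90.88178766])}
scene {'fx': 475.7981038219044, 'fy': 475.7981038219044, 'cx': 282.93765189132125, 'cy': 209.86707577155406, 'origin': array([ 1.0530956 , -0.10496699,  0.73157224]), 'orientation': array([-142.1989906 ,    0.36592847,   68.5239019 ])}
0.1 [0.16918068 0.52312904 0.24466557] [-1.79932515e+02 -9.16084995e-04  1.62078786e+02] 0.08543346599024154
```

View pics/top0.png

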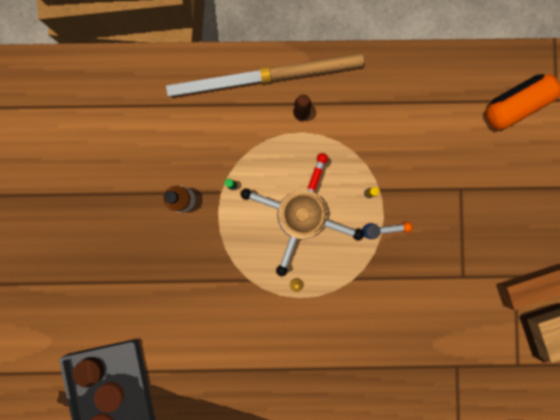

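View pics/scene0.png

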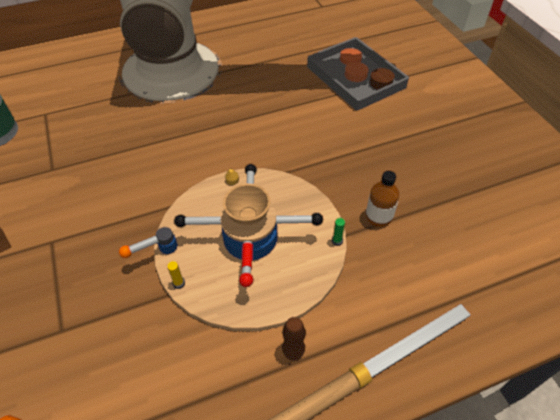

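The top picture shows the red ball at (322,158) and black balls at (246,194), (358,234) and (282,270). The green post is at (231,183), yellow at (374,191), lever pivot at (371,231) and lever tip at (408,227). The bottle is upper left and the brass centre at (296,285).

```bash
cat > h.py <<'E'
import numpy as np
from scipy.spatial.transform import Rotation as R
from workcell import get_calibration
def pt(n,u,v,z):
    c=get_calibration(n);d=R.from_euler('xyz',c['orientation'],degrees=True).as_matrix()@[(u-c['cx'])/c['fx'],(v-c['cy'])/c['fy'],1]
    return c['origin']+d*(z-c['origin'][2])/d[2]
E
python3 - <<'E'
from h import *
from workcell import camera
import cv2
P=dict(red=(322,158,.07),b1=(246,194,.07),b2=(358,234,.07),b3=(282,270,.07),green=(231,183,.075),yellow=(374,191,.075),piv=(371,231,.058),tip=(408,227,.05),centre=(296,285,.04),handle=(303,101,.1),oil=(173,198,.12))
p={k:pt("top",*v) for k,v in P.items()}
for k in p: print(k,p[k].round(3))
hub=np.mean([p[k] for k in('red','b1','b2','b3')],axis=0);print('hub',hub)
for k in p:
    d=p[k]-hub;print(k,np.hypot(*d[:2]).round(3),np.degrees(np.arctan2(d[1],d[0])).round(1))
t=p['tip']-p['piv'];print('lever',np.hypot(*t[:2]),np.degrees(np.arctan2(t[1],t[0])))
im=camera("top")[:,:,::-1][120:310,150:420];cv2.imwrite("pics/crop1.png",cv2.resize(im,None,fx=2.95,fy=2.95,interpolation=cv2.INTER_CUBIC))
E
```

```text
red [ 0.684 -0.027  0.07 ]
b1 [0.615 0.125 0.07 ]
b2 [ 0.532 -0.096  0.07 ]
b3 [0.463 0.056 0.07 ]
green [0.636 0.154 0.075]
yellow [ 0.616 -0.128  0.075]
piv [ 0.537 -0.124  0.058]
tip [ 0.544 -0.201  0.05 ]
centre [0.429 0.028 0.04 ]
handle [0.79  0.011 0.1  ]
oil [0.606 0.257 0.12 ]
hub [0.57342854 0.01467129 0.07      ]
red 0.118 -20.6
b1 0.118 69.6
b2 0.118 -110.6
b3 0.118 159.4
green 0.153 65.7
yellow 0.149 -73.3
piv 0.143 -104.7
tip 0.217 -97.8
centre 0.145 174.7
handle 0.217 -1.1
oil 0.245 82.4
lever 0.07719881508187436 -84.9701729489464
```

View pics/crop1.png

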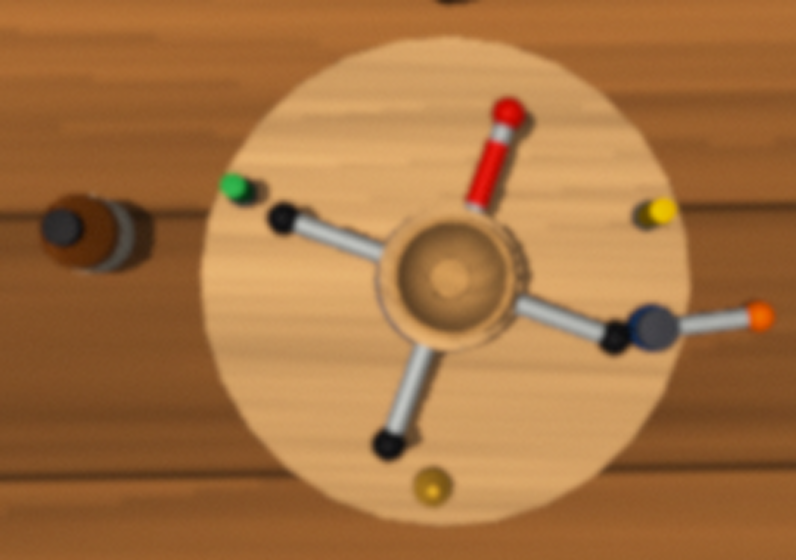

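>>> send_rows --linear '[[-0.0448, -0.0285, 0], [-0.0448, -0.0285, 0], [-0.0448, -0.0285, 0], [-0.0448, -0.0285, 0], [-0.0448, -0.0285, 0], [-0.0448, -0.0285, 0], [-0.0448, -0.0285, 0]]' --twist '[[0, 0, 0], [0, 0, 0], [0, 0, 0], [0, 0, 0], [0, 0, 0], [0, 0, 0], [0, 0, 0]]' --gripper '[0, 0, 0, 0, 0, 0, 0]' --grip_force 20

```text
time: 1.02
ee_pos: [0.407, 0.2355, 0.2452]
tcp_rot: [180.0, 0.0, 162.1]
wrist_force: [0.1, 1.0, 0.8]
opening: 0.0001
grasp_force: 0.0
```

>>> send_rows --linear '[[-0.0448, -0.0285, 0], [-0.0448, -0.0285, 0], [-0.0448, -0.0285, 0], [-0.0448, -0.0285, 0], [-0.0448, -0.0285, 0], [-0.0448, -0.0285, 0], [-0.0448, -0.0285, 0], [0, 0, 0]]' --twist '[[0, 0, 0], [0, 0, 0], [0, 0, 0], [0, 0, 0], [0, 0, 0], [0, 0, 0], [0, 0, 0], [0, 0, 0]]' --gripper '[0, 0, 0, 0, 0, 0, 0, 0]'

```text
time: 2.02
ee_pos: [0.6445, -0.0521, 0.2427]
tcp_rot: [-179.9, -0.2, 161.9]
wrist_force: [-0.6, 0.3, -0.1]
opening: 0.0001
grasp_force: 0.0
```

Run:
```python
from workcell import bot
o=bot.get_obs();print(o["time"],o["q"],o["ee_pos"],o["tcp_rot"],o["opening"],o["wrist_force"])
```

```text
2.025 [-4.61600226e+00  1.91367179e+01  2.63692308e+01  9.74028885e+01
 -2.13475727e-02  1.34980254e+01] [ 0.6445055  -0.05213815  0.24271443] [-1.79939474e+02 -1.60686696e-01  1.61885919e+02] 0.0001233534854584213 [-0.6499246   0.28213764 -0.10396899]
```

>>> send_rows --linear '[[0, 0, 0.02], [0, 0, 0.03], [0, 0, 0.03], [0, 0, 0.03], [0, 0, 0.03], [0, 0, 0.02], [0, 0, 0.013], [0, 0, 0]]' --twist '[[0, 0, 0.85], [0, 0, 0.85], [0, 0, 0.8], [0, 0, 0], [0, 0, 0], [0, 0, 0], [0, 0, 0], [0, 0, 0]]' --gripper '[0, 0, 0, 0, 0, 0, 0, 0]'

```text
time: 3.02
ee_pos: [0.6429, -0.0491, 0.0718]
tcp_rot: [-180.0, -0.0, 137.1]
wrist_force: [0.6, 0.2, -0.2]
opening: 0.0005
grasp_force: 0.0
```

Run:
```python
from workcell import bot,camera
import cv2
o=bot.get_obs();print(o["ee_pos"],o["tcp_rot"])
im=camera("scene")[:,:,::-1][120:360,90:410];cv2.imwrite("pics/s2.png",cv2.resize(im,None,fx=2.5,fy=2.5))
```

```text
[ 0.64287074 -0.04914561  0.07182436] [-1.79966293e+02 -4.35512964e-02  1.37088432e+02]
```

View pics/s2.png

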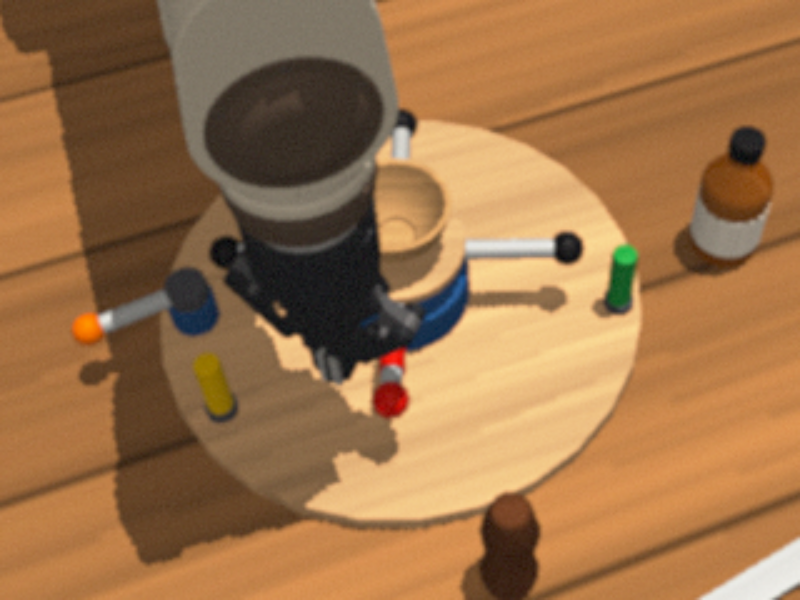

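The fingertip is down beside the red arm on its clockwise side, clear of the bowl. Next I push along the arc.

>>> send_rows --linear '[[0.0004, 0.0083, 0], [0.0004, 0.0083, 0], [0.0004, 0.0083, 0], [0.0004, 0.0083, 0], [0.0004, 0.0083, 0], [0.0004, 0.0083, 0], [0.0004, 0.0083, 0], [0.0004, 0.0083, 0]]' --twist '[[0, 0, -0.5], [0, 0, -0.5], [0, 0, -0.5], [0, 0, -0.5], [0, 0, -0.5], [0, 0, -0.5], [0, 0, -0.5], [0, 0, -0.5]]' --gripper '[0, 0, 0, 0, 0, 0, 0, 0]'

```text
time: 4.08
ee_pos: [0.6693, 0.0107, 0.074]
tcp_rot: [-180.0, 0.2, 177.2]
wrist_force: [1.0, -1.3, -0.2]
opening: -0.0001
grasp_force: 0.8
```

>>> send_rows --linear '[[0.0004, 0.0083, 0], [0.0004, 0.0083, 0], [0.0004, 0.0083, 0], [0.0004, 0.0083, 0], [0.0004, 0.0083, 0], [0.0004, 0.0083, 0], [0.0004, 0.0083, 0], [0, 0, 0]]' --twist '[[0, 0, -0.5], [0, 0, -0.5], [0, 0, -0.5], [0, 0, -0.5], [0, 0, -0.5], [0, 0, -0.5], [0, 0, -0.5], [0, 0, 0]]' --gripper '[0, 0, 0, 0, 0, 0, 0, 0]'

```text
time: 5.08
ee_pos: [0.6542, 0.0666, 0.0737]
tcp_rot: [-180.0, 0.1, -147.9]
wrist_force: [0.3, 0.0, 0.3]
opening: -0.0002
grasp_force: 0.0
```

Run:
```python
from h import *
from workcell import bot,camera
import cv2
o=bot.get_obs();d=o["ee_pos"]-[.5734,.0147,0];print(o["ee_pos"],o["tcp_rot"],np.hypot(*d[:2]),np.degrees(np.arctan2(d[1],d[0])))
a=camera("top")[:,:,::-1][120:310,170:420];b=camera("scene")[:,:,::-1][140:330,130:380]
cv2.imwrite("pics/s3.png",cv2.resize(np.vstack([a,b]),None,fx=1.57,fy=1.57,interpolation=cv2.INTER_CUBIC))
```

```text
[0.65418044 0.06659112 0.0737344 ] [-1.79953584e+02  1.02065573e-01 -1.47922194e+02] 0.09601129038339275 32.71557053050451
```

View pics/s3.png

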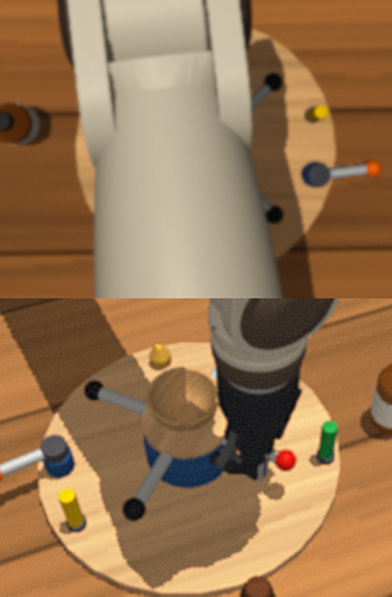

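The top view shows two black balls at full-picture (344.5,172.2) and (344.5,256.3). In the scene view red ball is nearing the green post.

Run:
```python
from h import *
for u,v in((344.5,172.2),(344.5,256.3)):
    d=pt("top",u,v,.07)-[.5734,.0147,0];print(np.hypot(*d[:2]),np.degrees(np.arctan2(d[1],d[0])))
u,v=130+285/1.57,140+(460-298)/1.57
d=pt("scene",u,v,.07)-[.5734,.0147,0];print(np.hypot(*d[:2]),np.degrees(np.arctan2(d[1],d[0])))
```

```text
0.11847074015501574 -46.44609276046562
0.11865819575097826 -135.84662057887886
0.11778186708935912 44.692431619273236
```

>>> send_rows --linear '[[0.0004, 0.0083, 0], [0.0004, 0.0083, 0], [0.0004, 0.0083, 0], [0.0002, 0.005, 0], [0.0001, 0.0037, 0], [0, 0, 0], [0, 0, 0], [0, 0, 0]]' --twist '[[0, 0, -0.5], [0, 0, -0.5], [0, 0, -0.5], [0, 0, -0.3], [0, 0, -0.22], [0, 0, 0], [0, 0, 0], [0, 0, 0]]' --gripper '[0, 0, 0, 0, 0, 0, 0, 0]'

```text
time: 6.18
ee_pos: [0.6311, 0.0906, 0.0722]
tcp_rot: [180.0, -0.0, -127.8]
wrist_force: [1.1, 1.3, 0.8]
opening: 0.0
grasp_force: 0.4
```

Run:
```python
from h import *
from workcell import bot,camera
import cv2
o=bot.get_obs();d=o["ee_pos"]-[.5734,.0147,0];print(o["q"],o["ee_pos"],o["tcp_rot"],np.hypot(*d[:2]),np.degrees(np.arctan2(d[1],d[0])))
a=camera("top")[:,:,::-1][120:310,170:420];b=camera("scene")[:,:,::-1][140:330,130:380]
cv2.imwrite("pics/s4.png",cv2.resize(np.vstack([a,b]),None,fx=1.57,fy=1.57,interpolation=cv2.INTER_CUBIC))
```

```text
[ 8.17295230e+00  1.70118314e+01  4.82540664e+00  7.78251800e+01
 -4.71400229e-03 -4.40599084e+01] [0.63108181 0.09061367 0.07218963] [ 1.79995317e+02 -1.16175304e-02 -1.27767138e+02] 0.09534189254518824 52.771185831785814
```

View pics/s4.png

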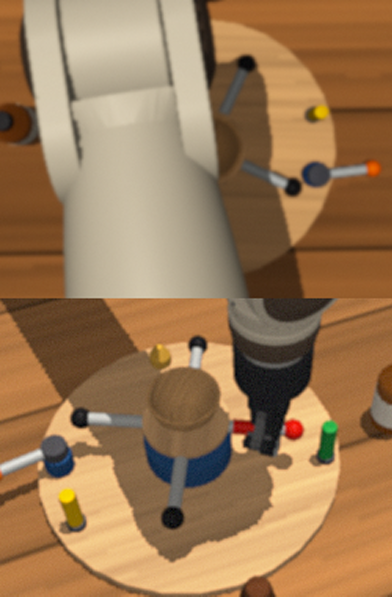

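Black balls in the top half are at crop (247,63) and (292,187), and the red ball is next to the green post. I'll retreat off the arm and measure it unobstructed.

>>> send_rows --linear '[[0, -0.01, 0], [0, -0.01, 0], [0, 0, -0.05], [0, 0, -0.05], [0, 0, -0.05], [-0.05, 0, 0], [-0.04, 0, 0], [0, 0, 0]]' --twist '[[0, 0, 0], [0, 0, 0], [0, 0, 0], [0, 0, 0], [0, 0, 0], [0, 0, 0], [0, 0, 0], [0, 0, 0]]' --gripper '[0, 0, 0, 0, 0, 0, 0, 0]'

```text
time: 7.28
ee_pos: [0.7032, 0.1515, 0.2197]
tcp_rot: [179.9, -0.1, -127.6]
wrist_force: [0.1, -1.0, -1.3]
opening: 0.0002
grasp_force: 0.0
```

Run:
```python
from h import *
from workcell import bot,camera
import cv2
for u,v in((247,63),(292,187)):
    d=pt("top",170+u/1.57,120+v/1.57,.07)-[.5734,.0147,0];print(np.hypot(*d[:2]),np.degrees(np.arctan2(d[1],d[0])))
o=bot.get_obs();print(o["q"],o["ee_pos"],o["tcp_rot"])
a=camera("top")[:,:,::-1][120:310,170:420];b=camera("scene")[:,:,::-1][140:330,130:380]
cv2.imwrite("pics/s5.png",cv2.resize(np.vstack([a,b]),None,fx=1.57,fy=1.57,interpolation=cv2.INTER_CUBIC))
```

```text
0.11831497569259028 -26.13907018426389
0.11793401761030191 -115.91923045724455
[ 1.21516063e+01  3.04057190e+01  3.89415484e+01  9.86750148e+01
  1.53430213e-02 -4.02340253e+01] [0.70317517 0.15148451 0.21972651] [ 1.79898386e+02 -9.63455841e-02 -1.27614302e+02]
```

View pics/s5.png

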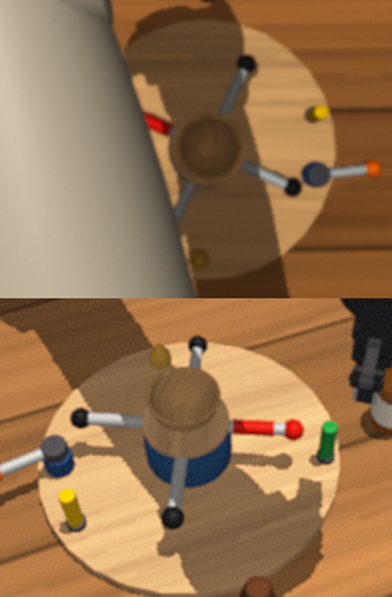

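Red sits at about 64° against the green post at 65.7°, roughly 5 mm off the line, and the bowl is in place. Next is the lever.

>>> send_rows --linear '[[0, 0, 0], [0, 0, 0], [0, 0, 0], [0, 0, 0]]' --twist '[[0, 0, -0.94], [0, 0, -0.94], [0, 0, -0.94], [0, 0, -0.94]]' --gripper '[0, 0, 0, 0]'

```text
time: 7.88
ee_pos: [0.7016, 0.1483, 0.2232]
tcp_rot: [-180.0, 0.0, -89.9]
wrist_force: [-0.4, -0.2, 0.5]
opening: 0.0
grasp_force: 0.0
```

>>> send_rows --linear '[[0.0468, 0.0185, 0], [0.0468, 0.0185, 0], [0.0468, 0.0185, 0], [0.0468, 0.0185, 0], [0.0468, 0.0185, 0], [0.0468, 0.0185, 0], [0.0468, 0.0185, 0], [0, 0, 0]]' --twist '[[0, 0, 0], [0, 0, 0], [0, 0, 0], [0, 0, 0], [0, 0, 0], [0, 0, 0], [0, 0, 0], [0, 0, 0]]' --gripper '[0, 0, 0, 0, 0, 0, 0, 0]'

```text
time: 8.88
ee_pos: [0.5696, -0.1812, 0.2233]
tcp_rot: [-179.9, -0.1, -90.4]
wrist_force: [0.0, -0.4, 0.1]
opening: -0.0001
grasp_force: 0.0
```

Run:
```python
from h import *
from workcell import bot,camera
import cv2
o=bot.get_obs();print(o["q"],o["ee_pos"],o["tcp_rot"])
a=camera("top")[:,:,::-1][120:310,170:420];b=camera("scene")[:,:,::-1][140:330,100:350]
cv2.imwrite("pics/s6.png",cv2.resize(np.vstack([a,b]),None,fx=1.57,fy=1.57,interpolation=cv2.INTER_CUBIC))
```

```text
[-1.76347971e+01  1.11719890e+01  1.45310532e+01  9.32875160e+01
 -3.45632318e-02 -1.07207222e+02] [ 0.56957071 -0.18123081  0.22327558] [-1.79941879e+02 -5.41821810e-02 -9.04276243e+01]
```

View pics/s6.png

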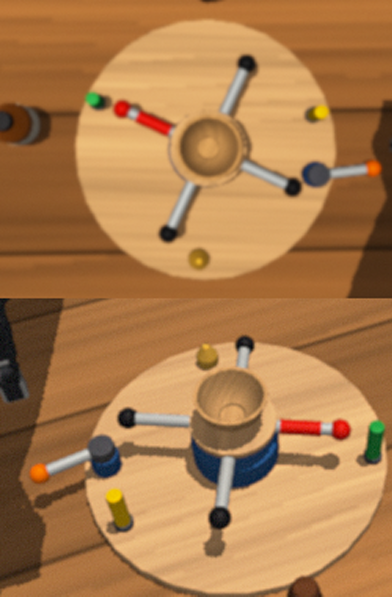

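Top view is clear: the red ball at crop (122,108) lines up with the green post at (95,100) to about 2°, and the lever is unmoved. Now I descend beside the lever.

>>> send_rows --linear '[[-0.003, -0.005, 0.02], [0, 0, 0.03], [0, 0, 0.03], [0, 0, 0.03], [0, 0, 0.03], [0, 0, 0.02], [0, 0, 0.01], [0, 0, 0]]' --twist '[[0, 0, 0], [0, 0, 0], [0, 0, 0], [0, 0, 0], [0, 0, 0], [0, 0, 0], [0, 0, 0], [0, 0, 0]]' --gripper '[0, 0, 0, 0, 0, 0, 0, 0]'

```text
time: 9.98
ee_pos: [0.5767, -0.174, 0.0521]
tcp_rot: [180.0, 0.0, -90.1]
wrist_force: [1.0, 0.1, 0.2]
opening: -0.0
grasp_force: 0.0
```

Run:
```python
from h import *
from workcell import bot,camera
import cv2
o=bot.get_obs();p=o["ee_pos"];print(p,o["tcp_rot"],o["wrist_force"])
c=np.array([.534,-.128]);d=p[:2]-c;print(np.hypot(*d),np.degrees(np.arctan2(d[1],d[0])))
# planned waypoints around pivot, in tool frame, yaw -90 -> -118
N=15;yaw=o["tcp_rot"][2];q=p[:2]
for i in range(1,N+1):
    f=i/N;a=np.radians(-54-64*f);t=c+.061*np.array([np.cos(a),np.sin(a)]);y=np.radians(yaw)
    e=t-q;print(np.round([e@[np.cos(y),np.sin(y)],e@[np.sin(y),-np.cos(y)]],4),t.round(3));q=t;yaw-=1.9
```

```text
[ 0.57665354 -0.17397169  0.05212952] [ 1.79969132e+02  1.20010984e-02 -9.00808072e+01] [0.97674157 0.13072705 0.18116303]
0.06271140427344278 -47.144166198745886
[0.0059 0.0106] [ 0.566 -0.18 ]
[0.0024 0.0039] [ 0.562 -0.182]
[0.0022 0.004 ] [ 0.558 -0.184]
[0.0021 0.0041] [ 0.554 -0.186]
[0.0019 0.0041] [ 0.549 -0.187]
[0.0017 0.0042] [ 0.545 -0.188]
[0.0015 0.0043] [ 0.541 -0.189]
[0.0014 0.0043] [ 0.536 -0.189]
[0.0012 0.0044] [ 0.531 -0.189]
[0.001  0.0044] [ 0.527 -0.189]
[0.0008 0.0045] [ 0.522 -0.188]
[0.0006 0.0045] [ 0.518 -0.187]
[0.0004 0.0045] [ 0.514 -0.186]
[0.0003 0.0045] [ 0.509 -0.184]
[0.0001 0.0045] [ 0.505 -0.182]
```

>>> send_rows --linear '[[0.003, 0.0053, 0], [0.003, 0.0053, 0], [0.0024, 0.0039, 0], [0.0022, 0.004, 0], [0.0021, 0.0041, 0], [0.0019, 0.0041, 0], [0.0017, 0.0042, 0], [0.0015, 0.0043, 0]]' --twist '[[0, 0, 0], [0, 0, 0.19], [0, 0, 0.19], [0, 0, 0.19], [0, 0, 0.19], [0, 0, 0.19], [0, 0, 0.19], [0, 0, 0.19]]' --gripper '[0, 0, 0, 0, 0, 0, 0, 0]'

```text
time: 10.98
ee_pos: [0.5402, -0.1895, 0.0522]
tcp_rot: [-180.0, -0.0, -103.6]
wrist_force: [2.3, 1.2, 0.1]
opening: -0.0001
grasp_force: 1.0
```

>>> send_rows --linear '[[0.0014, 0.0043, 0], [0.0012, 0.0044, 0], [0.001, 0.0044, 0], [0.0008, 0.0045, 0], [0, 0, 0]]' --twist '[[0, 0, 0.19], [0, 0, 0.19], [0, 0, 0.19], [0, 0, 0.19], [0, 0, 0]]' --gripper '[0, 0, 0, 0, 0]'

```text
time: 11.6
ee_pos: [0.5218, -0.1887, 0.0522]
tcp_rot: [180.0, -0.0, -111.1]
wrist_force: [0.3, -0.2, -0.2]
opening: -0.0001
grasp_force: 0.0
```

Run:
```python
from h import *
from workcell import bot,camera
import cv2
o=bot.get_obs();p=o["ee_pos"];print(p,o["tcp_rot"],o["wrist_force"])
a=camera("top")[:,:,::-1][150:290,340:460];b=camera("scene")[:,:,::-1][150:290,90:210]
cv2.imwrite("pics/s7.png",cv2.resize(np.hstack([a,b]),None,fx=3.3,fy=3.3,interpolation=cv2.INTER_CUBIC))
```

```text
[ 0.52184112 -0.18865318  0.05224511] [ 1.79975508e+02 -2.35529044e-02 -1.11065039e+02] [ 0.26640185 -0.16570268 -0.1817648 ]
```

View pics/s7.png

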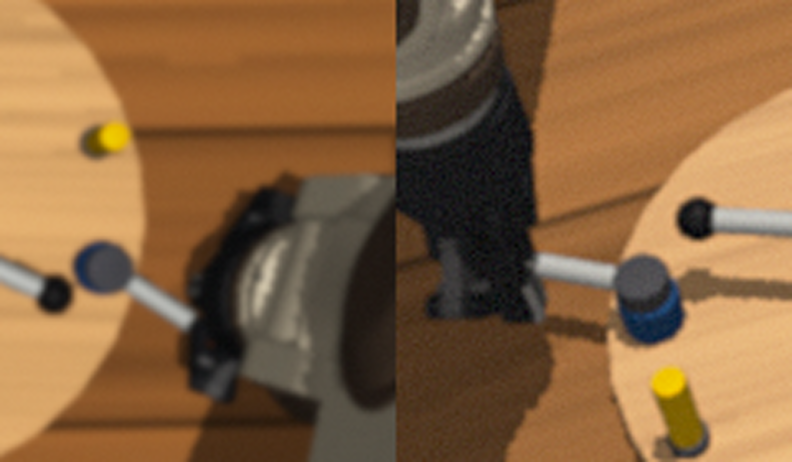

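The lever is at about -124° with its stop near -137°, so about 13° remains. I'll go on in small steps and watch the force.

>>> send_rows --linear '[[0.0006, 0.0045, 0], [0.0005, 0.0045, 0], [0.0003, 0.003, 0], [0, 0, 0]]' --twist '[[0, 0, 0.19], [0, 0, 0.19], [0, 0, 0.1], [0, 0, 0]]' --gripper '[0, 0, 0, 0]'

```text
time: 12.2
ee_pos: [0.5104, -0.1852, 0.0523]
tcp_rot: [180.0, -0.0, -115.8]
wrist_force: [0.2, -0.2, 0.3]
opening: -0.0
grasp_force: 0.0
```

>>> send_rows --linear '[[0, 0.001, 0], [0, 0.001, 0]]' --twist '[[0, 0, 0], [0, 0, 0]]' --gripper '[0, 0]'

```text
time: 12.45
ee_pos: [0.5091, -0.1844, 0.0523]
tcp_rot: [-180.0, 0.0, -115.8]
wrist_force: [2.1, 0.2, 0.1]
opening: -0.0001
grasp_force: 0.7
```

>>> send_rows --linear '[[0, 0.001, 0], [0, 0.0005, 0]]' --twist '[[0, 0, 0], [0, 0, 0]]' --gripper '[0, 0]'

```text
time: 12.7
ee_pos: [0.5085, -0.1841, 0.0525]
tcp_rot: [-179.9, 0.0, -115.8]
wrist_force: [7.6, -2.5, -2.6]
opening: -0.0
grasp_force: 3.6
```

>>> send_rows --linear '[[0, 0.001, 0]]' --twist '[[0, 0, 0]]' --gripper '[0]'

```text
time: 12.82
ee_pos: [0.5082, -0.1839, 0.0527]
tcp_rot: [-179.8, 0.0, -115.8]
wrist_force: [11.3, -4.6, -4.4]
opening: -0.0002
grasp_force: 5.9
```

Force has risen to 12 N, so the lever is at its stop. I'll back off, raise and move clear.

>>> send_rows --linear '[[0, -0.006, 0], [0, -0.012, 0], [0, 0, -0.04], [0, 0, -0.05], [0, 0, -0.05], [0, 0, -0.03], [0.05, 0, 0], [0, 0, 0]]' --twist '[[0, 0, 0], [0, 0, 0], [0, 0, 0], [0, 0, 0], [0, 0, 0], [0, 0, 0], [0, 0, 0], [0, 0, 0]]' --gripper '[0, 0, 0, 0, 0, 0, 0, 0]'

```text
time: 13.82
ee_pos: [0.5006, -0.2383, 0.2225]
tcp_rot: [180.0, -0.0, -116.0]
wrist_force: [0.7, 1.0, 0.2]
opening: 0.0002
grasp_force: 0.0
```

Run:
```python
from workcell import camera
import cv2
im=camera("top")[:,:,::-1][90:310,150:430];cv2.imwrite("pics/s8.png",cv2.resize(im,None,fx=2.7,fy=2.7,interpolation=cv2.INTER_CUBIC))
```

```text
(no output)
```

View pics/s8.png

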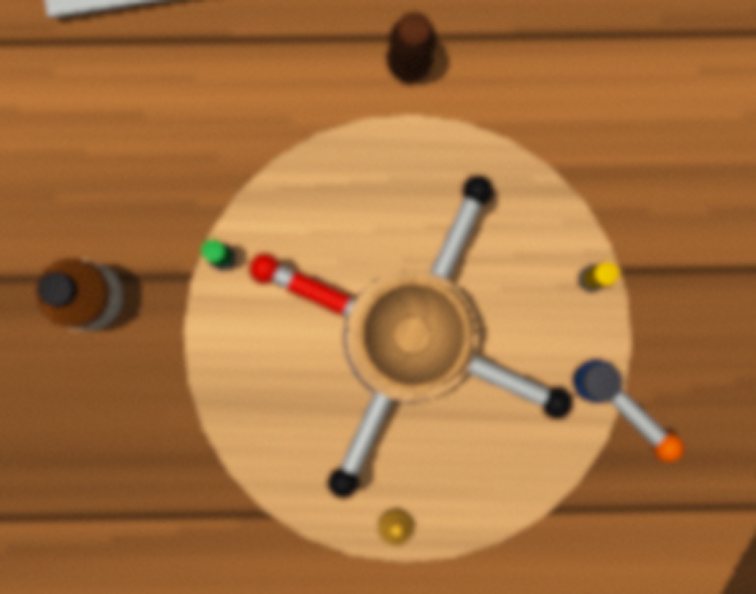

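The red ball (263,268) points at the green post (213,251). The lever tip is at (669,448), about 45° over and at its stop, and the bowl is centred with everything else unmoved.

```bash
python3 -c "
from workcell import ticket
print(ticket.job_done())"
```

```text
the job is handed in; nothing more can be done
None
```

The job is handed in, though the hand-in gave no verdict: the red arm points about 2° (5 mm) off the green post, the brake lever was pushed to its far stop, nothing else moved in the last picture, and the arm is clear.

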